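# Index the sliding rest of a fork-tube cradle and lay the tube in

## Task

Get the bench cradle ready for the fork tube: pull the black spring plunger up clear of the bar, slide the rest inward to the hole where the tube will just fit between the two end stops, and let the pin drop fully home in that hole. Then lay the tube down in the two V rests, between the stops, and let go of it. Never force the rest along hard against a dropped pin, set the tube down gently, and leave the caliper, tape measure, ring and grease tin where they are.

Things in the scene. Friction and masses are not known exactly. Their poses are not given: they have to be found in the camera images.
- cradle: Bench cradle for fork tubes, heavy, stays put: grey base plate 90x450x10 mm carrying a 30 mm square steel index bar. Origin: centre of the base's underside on the bench; y runs along the bar towards the sliding rest, z up. Bar top at z=46 mm. Nine 11 mm holes in the bar's top, 25 mm apart, nominal y of their centres -50 to 150 mm (see rest)
- fixed_stop (a point): middle of the face of the fixed end stop (upright plate 45 mm wide, bent back as a lead-in above z=94 mm, top at 106 mm), at y=-177 mm, z=80 mm in the cradle's frame. In front of it (+y) a 32 mm long V rest, open upward; a tube lying in both rests has its axis over the bar's centre line at z=80 mm
- rest_stop (a point): middle of the face of the sliding rest's end stop (the same kind of plate, 7 mm thick), facing the fixed stop, z=80 mm; its 32 mm V rest is on the fixed stop's side. With the pin in the hole at nominal y=100 mm this lies at y=40 mm: 217 mm (210 to 224) between the stops; the neighbouring holes give 192 and 242 mm
- rest (a joint): slide of the sliding rest along the bar: +y of the cradle, 0 = pin over the nominal place of the 100 mm hole, -0.15 to 0.064 m; left at 0.032 to 0.062. Pushing it takes 2 N, with the pin rubbing on the bar 4 to 5 N. The drilled bar is clamped in the base as it came and all its holes lie up to 6 mm off nominal, either way along y: the true place must be felt
- plunger (a joint): spring plunger of the sliding rest, m: 0 = pin home (9 mm into a hole), 0.009 = pin tip standing on the bar, 0.016 = fully pulled up. The spring pushes the pin down with 6 N at home, 9.5 N on the bar, 12 N fully up. The 10 mm pin enters an 11 mm hole only within about 1 mm of its centre. It may start in a hole or standing on the bar between two
- knob (a point): middle of the black pull knob on top of the plunger: round, 26 mm across for 11 mm of height (6 mm below to 5 mm above this point), domed top 10 mm above, narrower (21 mm) neck below. In line with the pin, 60 mm beyond the sliding stop's face (+y), at z=83.5 mm in the cradle's frame when the pin is home; it rises with the plunger. A 21 mm hexagon is under it, the sleeve's top is at z=51.5 mm
- fork_tube: satin grey fork tube, 33 mm across, 205 mm long, 0.27 to 0.44 kg, lying loose on the bench; origin at the centre of one end face, z along the tube to the other end. Either end may face the fixed stop
- tube_mid (a point): middle of the fork tube, on its axis, 102.5 mm from either end
- caliper: bystander: caliper lying flat, 76x232x12 mm, origin under its middle
- tape_measure: bystander: yellow tape measure standing on edge, 31x79x61 mm, origin under its middle
- spring_collar: bystander: flat steel ring 75 mm across, 12 mm high, origin under its centre
- grease_tin: bystander: tall tin 67 mm across, 206 mm high, origin under its centre

How it is judged (in metres and radians):
On the way, in this order (a step that is already met when the one before it is completed fails the run):
1. the plunger is pulled up until its pin stands clear of the bar (more than 11.5 mm) (value of joint plunger above 0.0115 m), for 0.1 s.
2. the pin has dropped home (less than 3 mm) in the hole that leaves 210 to 224 mm between the stops (value of joint plunger below 0.003 m and y of rest_stop in the frame of cradle between 0.031 and 0.049 m), for 0.3 s.
At the end, for the whole second after the job is handed in: Pin home (under 3 mm), sliding stop's face 31 to 49 mm along the cradle's y; tube at rest in both V rests: its middle within 4 mm of the bar's centre line, 76 to 84 mm above the bench, at y -79 to -50 mm in the cradle's frame, parallel to the bar within 0.04 rad (all of step 2 and x of tube_mid in the frame of cradle between -0.004 and 0.004 m and z of tube_mid in the frame of cradle between 0.076 and 0.084 m and y of tube_mid in the frame of cradle between -0.079 and -0.05 m and angle between the z axis of fork_tube and the y axis of cradle, either way round below 0.04 rad and linear speed of fork_tube below 0.02 m/s); the robot touches nothing.
It fails at once if the pin is forced against the bar with more than 40 N (contact force between plunger and bar above 40 N).
It fails at once if the tube strikes or is pressed on the cradle with more than 70 N (contact force between fork_tube and cradle above 70 N).
It fails at once if the caliper, tape measure, ring or grease tin is moved by more than 20 mm (distance of any of caliper, tape_measure, spring_collar, grease_tin from where it was at the start of the episode above 0.02 m).
It also fails if it takes over 51 s, if anything falls off the work surface, if the arm or the gripper's body presses on something with over 40 N, if the wrist force passes 120 N, or if a joint passes its speed limit or range.

## Robot

A 6-joint arm with a two-finger parallel gripper is mounted at the origin on a cart in front of the work surface, level with it; the furniture and walls round the work are solid. World frame = base frame: x ahead of the robot, y to its left, z up, the work surface at z = 0. Lengths are in mm, angles in rad, forces in N, time in s.
With the tool pointing down it reaches from about 275 to 750 mm from the base axis. Payload 10.2 kg.
Tool frame: the origin (TCP) lies between the finger pads; the fingertips stand env.tip_extent ahead of it and the grasp point (between the pads) lies 2 mm behind it (env.tip_extent is the distance from the TCP to the fingertips, in mm); z points along the fingers, y is the line along which they close (so a half turn about z gives the same grasp; the last joint's range is limited). The gripper opens to 85 mm and grips with 20 to 120 N. Pads are 22 mm wide; open, the fingers measure 114 mm over their backs; the gripper's body (76 mm by 85 mm) begins 54 mm behind the grasp point. The pads swing forward as they close: fully open they stand 13 mm farther back than shut.
Start: joints at [-1.463, 0.313, 1.498, -0, 1.331, -0.223], TCP at [170.507, -496.547, 248.294] pointing down, gripper open.
Joint ranges: [-2.94, 2.94], [-0.97, 2.17], [0.19, 2.56], [-1.23, 4.37], [0.02, 3.11], [-2.88, 2.88]. Speed limits (rad/s): [2.39, 2.39, 3.01, 3.14, 3.14, 3.14].

## Interface

Orientations are given as a 3x3 rotation matrix whose columns are the frame's x, y, z axes.
In Python, from plant import env, imaging, nets gives the robot as it stands. The module is installed in compiled form; this text tells all that it offers.
- The arm moves only by the tool apply_moves, never from a script. Its arguments are lists of equal length, an entry for each row: "gripper": the opening, from -1 (shut) to 1 (fully open); "offset": the shift along the world's x, y, z in cm, a list of three; "twist": the turn about the world's z in rad. In form: {"gripper": [gripper, ...], "offset": [[dx, dy, dz], ...], "twist": [twist, ...]}. A call has 1 to 8 rows; each row shifts and turns the commanded pose from where the row before left it; what a row does not reach is not made up. A row lasts 1/8 s, in which the tool goes at most 62.5 mm and 10.7 degrees, less where a joint would pass 70% of its speed; a pose out of reach is approached as far as the arm can. A call with a gripper value outside its range is refused whole. The fingers move at their own pace and stop on an object; "squeeze" is the grip in N (left out, the last holds). Time passes only in rows, so rows that do not move let the fingers close. It gives the time, the measured TCP pose, the force, the opening and the grip force at its end, in the units of the state.
- env.state(): the state, without advancing time (a new reading comes with each control period).
- imaging.camera(name): name is "scene" or "top" or "wrist"; returns a dict with "pixels" (384x512x3 uint8, blue, green, red), "fx", "fy", "cx", "cy" (pixels), "world_to_cam" (4x4, takes a point from world to camera coordinates). Camera axes: x right, y down, z forward; pixel columns grow to the right and rows downward; lengths in mm; the calibration is good to about 2 mm. The wrist camera is an equidistant fisheye: a pixel r from the principal point sees the ray r / f radians off the axis. A picture is of the moment at which its call begins. There is no depth.
- env.job_done(): hands the job in; it is judged then, once.
Trained networks look in the newest picture that a camera, given by its name, has taken for a name from the list of things; names that differ only in an ending like _2 or _b are one class to them, and where a whole thing is asked for, a point or a joint stands for the part that bears it (a point fixed in the world has none). Each returns a list of dicts, best first, with "score" (0 to 1); they miss things now and then, are a little off and sometimes report something else, mostly with a low value. They report only what shows in the picture. A call takes as long as a camera call.
- nets.recognise(camera, thing): "box" ([left, top, right, bottom] in pixels, round what is visible of it).
The state is a dict: "time_s": time; "q": joint angles; "joint_velocities": joint speeds; "joint_efforts": joint torques, N m; "tool_pos": TCP position; "tool_rot": TCP orientation; "ft_force": force on the tool from outside, world axes, zero at the start; "torque": the same for the moment, N m; "gripper_width": opening from 0.0 (shut) to 1.0 (fully open); "grasp_force": force on a finger pad.
Only numpy, scipy, OpenCV 4.12 (cv2) and the standard library are available. Lean on these libraries where they do the work, as an engineer would, in place of code of your own. Each camera call takes 0.05 s, during which the arm holds its last target. There are 200 camera calls.

## Working session

There is one attempt and no reset: what is moved stays moved. The work goes in short steps, Python scripts to look and compute and a tool call to move; the robot and the scene stay as the last step left them, time stands still between calls to the robot, and variables do not carry over. Pictures are saved under pics/ and viewed, at most 10 in all, crops included, and the job is handed in when it is done.

Besides the shell and the picture viewer there is one more tool, called after "Emit:" as name(argument=value, ...) on one line, values as JSON. apply_moves: Moves the arm, as the interface text tells. Its arguments: {"type":"object","properties":{"gripper":{"type":"array","items":{"type":"number"}},"offset":{"type":"array","items":{"type":"array","items":{"type":"number"}}},"twist":{"type":"array","items":{"type":"number"}},"squeeze":{"type":"number"}},"required":["gripper","offset","twist"]}

```bash
mkdir -p pics; cat > h.py <<'E'
from plant import env, imaging, nets
import numpy as np, cv2
def ray(c,u,v,fish=False):
    M=np.array(c["world_to_cam"]);R=M[:3,:3];t=M[:3,3]
    x=(u-c["cx"])/c["fx"];y=(v-c["cy"])/c["fy"]
    if fish:
        r=np.hypot(x,y);d=np.array([x/r*np.sin(r),y/r*np.sin(r),np.cos(r)]) if r>1e-9 else np.array([0,0,1.])
    else: d=np.array([x,y,1.])
    return -R.T@t, R.T@d
def at(c,u,v,z,fish=False):
    o,d=ray(c,u,v,fish); return o+d*(z-o[2])/d[2]
def proj(c,p):
    M=np.array(c["world_to_cam"]);q=M[:3,:3]@np.array(p)+M[:3,3]
    return np.array([c["fx"]*q[0]/q[2]+c["cx"],c["fy"]*q[1]/q[2]+c["cy"]])
E
python3 - <<'E'
from h import *
ims=[]
for n in ["scene","top"]:
    c=imaging.camera(n); cv2.imwrite(f"pics/{n}1.png",cv2.resize(c["pixels"],(800,600),interpolation=cv2.INTER_CUBIC))
    np.save(n+".npy",c,allow_pickle=True)
    print(n,c["fx"],c["cx"],c["cy"],np.round(c["world_to_cam"],3).tolist())
    for t in ["cradle","rest","knob","fork_tube","caliper","tape_measure","spring_collar","grease_tin"]:
        r=nets.recognise(n,t)[:2]; print(t,[(np.round(x["box"]).tolist(),round(x["score"],2)) for x in r])
s=env.state(); print(s["time_s"],s["tool_rot"],env.tip_extent)
E
```

```text
scene 455.65534469391315 253.08195344541377 188.50904097032122 [[-0.576, -0.817, -0.003, 428.056], [-0.564, 0.4, -0.723, 364.048], [0.592, -0.415, -0.691, 874.616], [0.0, 0.0, 0.0, 1.0]]
cradle [([226.0, 180.0, 383.0, 288.0], 0.82)]
rest [([253.0, 215.0, 303.0, 267.0], 0.74)]
knob [([259.0, 228.0, 270.0, 242.0], 0.61)]
fork_tube [([199.0, 181.0, 270.0, 226.0], 0.63)]
caliper [([313.0, 140.0, 367.0, 183.0], 0.74)]
tape_measure [([260.0, 133.0, 286.0, 153.0], 0.8)]
spring_collar [([226.0, 155.0, 248.0, 172.0], 0.57)]
grease_tin [([108.0, 201.0, 154.0, 284.0], 0.92)]
top 351.48748908592836 255.88255152764657 196.19066184268863 [[0.025, -1.0, -0.007, 92.133], [-0.997, -0.025, -0.067, 624.305], [0.067, 0.008, -0.998, 981.444], [0.0, 0.0, 0.0, 1.0]]
cradle [([203.0, 231.0, 361.0, 283.0], 0.73), ([223.0, 245.0, 266.0, 265.0], 0.55)]
rest [([223.0, 244.0, 264.0, 267.0], 0.92)]
knob [([227.0, 250.0, 234.0, 257.0], 0.55)]
fork_tube [([214.0, 180.0, 290.0, 194.0], 0.93)]
caliper [([336.0, 191.0, 412.0, 218.0], 0.75)]
tape_measure [([314.0, 135.0, 340.0, 147.0], 0.54)]
spring_collar [([272.0, 127.0, 298.0, 153.0], 0.55)]
grease_tin [([108.0, 183.0, 157.0, 214.0], 0.66)]
0.9 [[ 9.45783136e-01  3.24798798e-01  1.11478321e-05]
 [ 3.24798798e-01 -9.45783136e-01 -5.98437809e-06]
 [ 8.59971284e-06  9.28072636e-06 -1.00000000e+00]] 17.0
```

```bash
python3 - <<'E'
from h import *
t=np.load("top.npy",allow_pickle=True).item()["pixels"];s=np.load("scene.npy",allow_pickle=True).item()["pixels"]
cv2.imwrite("pics/tc.png",cv2.resize(t[165:295,190:370],(800,578),interpolation=cv2.INTER_CUBIC))
cv2.imwrite("pics/sc.png",cv2.resize(s[170:296,190:390],(800,504),interpolation=cv2.INTER_CUBIC))
E
```

```text
(no output)
```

View pics/tc.png

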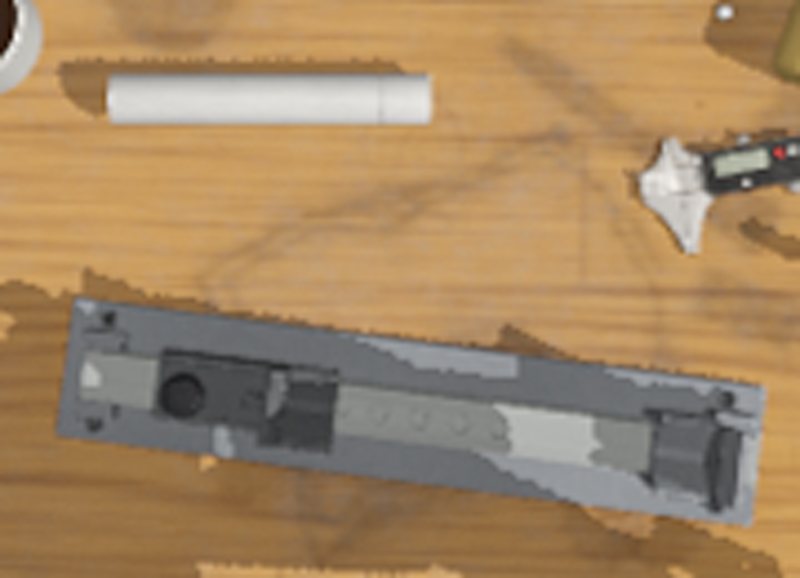

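View pics/sc.png

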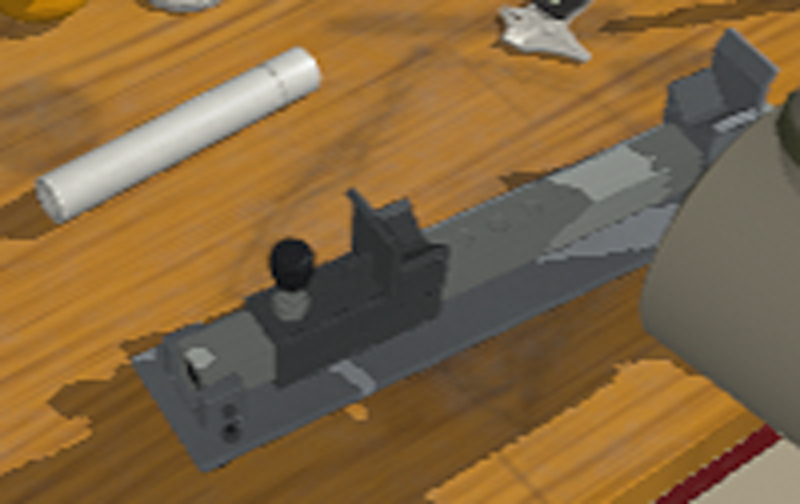

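The top crop shows the base corners at crop px (75,298), (765,385), (750,525) and (58,437). The knob is at (183,395), with the fixed stop on the right. The tube lies across (107–432, 73–125), nearly parallel to world y.

```bash
python3 - <<'E'
from h import *
c=np.load("top.npy",allow_pickle=True).item();k=180/800
f=lambda u,v,z: at(c,190+u*k,165+v*k,z)
P=np.array([f(*p,10) for p in [(75,298),(765,385),(750,525),(58,437)]]);print(P.round(0).tolist())
ctr=P.mean(0); d=(P[0]+P[3]-P[1]-P[2])/2; print("ctr",ctr.round(1),"len",np.linalg.norm(d),np.linalg.norm(P[0]-P[3]))
yh=d/np.linalg.norm(d); xh=np.array([yh[1],-yh[0],0]); print("yhat",yh, "ang from +y (tilt to x)",np.arctan2(yh[0],yh[1]))
for z in (93.5,102.5): 
    K=f(183,395,z);print("knob",z,K.round(1),"y",(K-ctr)@yh,"x",(K-ctr)@xh)
# holes
for h in [(342,412),(381,416),(420,420),(460,423)]:
    K=f(*h,46);print("hole y",((K-ctr)@yh).round(1),((K-ctr)@xh).round(1))
# tube silhouette at z~16.5
A=f(107,99,16.5);B=f(432,99,16.5);print("tube",A.round(1),B.round(1),np.linalg.norm(A-B),((A+B)/2).round(1))
print("tube edges",f(107,73,16.5).round(0),f(107,125,16.5).round(0),f(432,73,16.5).round(0),f(432,125,16.5).round(0))
for n,b in dict(cal=[336,191,412,218],tape=[314,135,340,147],ring=[272,127,298,153],tin=[108,183,157,214]).items():print(n,at(c,b[0],b[1],10).round(),at(c,b[2],b[3],10).round())
s=np.load("scene.npy",allow_pickle=True).item()
print([ (z,proj(s,f(183,395,z)).round(1)) for z in (83,93,103)])
E
```

```text
[[516.0, 246.0, 10.0], [472.0, -199.0, 10.0], [383.0, -190.0, 10.0], [427.0, 253.0, 10.0]]
ctr [449.5  27.6  10. ] len 446.0485775310377 89.33678669492512
yhat [ 9.90285260e-02  9.95084595e-01 -1.27437732e-16] ang from +y (tilt to x) 0.09919110083085693
knob 93.5 [464.  167.9  93.5] y 141.01672541221956 x 0.5509065920082616
knob 102.5 [464.9 167.2 102.5] y 140.44091492069333 x 1.4924984340129144
hole y 45.1 -2.5
hole y 20.9 -1.9
hole y -3.4 -1.4
hole y -28.1 -0.1
tube [644.9 228.4  16.5] [650.   18.4  16.5] 210.0081602869117 [647.4 123.4  16.5]
tube edges [662. 229.  16.] [628. 228.  16.] [667.  19.  16.] [633.  18.  16.]
cal [ 643. -123.   10.] [ 571. -341.   10.]
tape [806. -57.  10.] [ 772. -133.   10.]
ring [826.  66.  10.] [751. -12.  10.]
tin [650. 537.  10.] [564. 391.  10.]
[(83, array([263.4, 237.9])), (93, array([263.5, 234.5])), (103, array([263.6, 231.2]))]
```

Emit:
apply_moves(gripper=[0.4,0.4,0.4,0.4,0.4,0.4,0.4,0.4], offset=[[2.45,5.5,0],[2.45,5.5,0],[2.45,5.5,0],[2.45,5.5,0],[2.45,5.5,0],[2.45,5.5,0],[2.45,5.5,0],[2.45,5.5,0]], twist=[-0.05,-0.05,-0.05,-0.05,-0.05,-0.05,-0.05,-0.08], squeeze=60)

```text
time_s: 1.9
tool_pos: [367.0, -54.7, 248.7]
tool_rot: [[0.995, -0.102, 0.001], [-0.102, -0.995, -0.001], [0.001, 0.001, -1.0]]
ft_force: [0.1, -0.8, 0.6]
gripper_width: 0.699
grasp_force: 0.0
```

Emit:
apply_moves(gripper=[0.1,0.1,0.1,0.1,0.1,0.1], offset=[[2.45,5.5,0],[2.45,5.5,0],[2.45,5.5,-2],[2.45,5.6,-4],[0,0,-1],[0,0,0]], twist=[0,0,0,0,0,0])

```text
time_s: 2.65
tool_pos: [460.2, 155.1, 184.1]
tool_rot: [[0.995, -0.099, -0.001], [-0.099, -0.995, -0.0], [-0.001, 0.0, -1.0]]
ft_force: [0.0, 0.4, 0.2]
gripper_width: 0.547
grasp_force: 0.0
```

```bash
cat > look.py <<'E'
from h import *
import sys
c=imaging.camera("wrist"); np.save("wrist.npy",c,allow_pickle=True)
cv2.imwrite(f"pics/{sys.argv[1]}.png",cv2.resize(c["pixels"],(768,576)))
for t in sys.argv[2:]:
    for r in nets.recognise("wrist",t)[:2]:
        b=r["box"];u,v=(b[0]+b[2])/2,(b[1]+b[3])/2
        print(t,round(r["score"],2),np.round(b).tolist(),[at(c,u,v,z,True).round(1).tolist() for z in (16,46,92,100)])
s=env.state();print(s["time_s"],np.round(s["tool_pos"],1),np.round(s["tool_rot"],3).tolist(),np.round(s["ft_force"],1),s["gripper_width"])
E
python3 look.py w1 knob rest fork_tube
```

```text
knob 0.62 [222.0, 180.0, 253.0, 219.0] [[439.9, 176.5, 16.0], [449.3, 173.7, 46.0], [463.7, 169.3, 92.0], [466.2, 168.6, 100.0]]
rest 0.82 [218.0, 156.0, 348.0, 231.0] [[442.1, 128.6, 16.0], [451.3, 130.7, 46.0], [465.3, 133.8, 92.0], [467.8, 134.4, 100.0]]
fork_tube 0.77 [163.0, 1.0, 370.0, 28.0] [[626.0, 128.3, 16.0], [616.4, 130.4, 46.0], [601.8, 133.5, 92.0], [599.3, 134.1, 100.0]]
fork_tube 0.47 [221.0, 181.0, 254.0, 220.0] [[438.8, 176.3, 16.0], [448.3, 173.5, 46.0], [462.9, 169.2, 92.0], [465.4, 168.4, 100.0]]
2.85 [461.  154.7 185.5] [[0.995, -0.101, 0.002], [-0.101, -0.995, 0.0], [0.002, -0.0, -1.0]] [-0.6 -0.8  0.6] 0.553848015506091
```

View pics/w1.png

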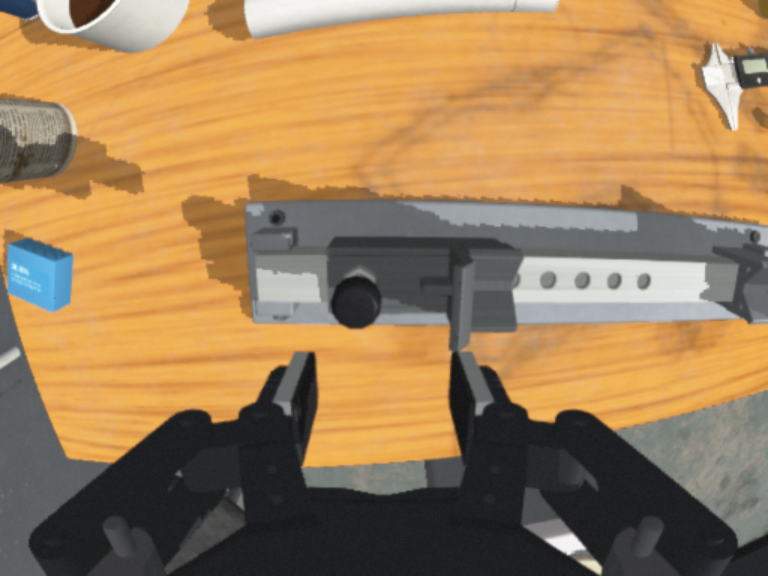

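The wrist view shows the knob at about (357,301), the open pads below it, and the bar holes at (548,281), (582,281), (615,281) and (644,281).

```bash
python3 - <<'E'
from h import *
c=np.load("wrist.npy",allow_pickle=True).item()
ctr=np.array([449.5,27.6,0]);yh=np.array([.099,.995,0]);xh=np.array([.995,-.099,0])
g=lambda u,v,z:at(c,u/1.5,v/1.5,z,True)
for n,u,v,z in [("knob",357,301,97),("knob",357,301,88),("h",548,280.5,46),("h",582,280.5,46),("h",615,281,46),("h",644,281.5,46),("c",247,203,10),("c",256,323,10),("barend",257,252,46),("barend",257,297,46),("bar",330,262,46),("stoptop",460,252,106),("stoptop",460,346,106)]:
    p=g(u,v,z);print(n,p.round(1),"y",((p-ctr)@yh).round(1),"x",((p-ctr)@xh).round(1))
E
```

```text
knob [464.5 168.4  97. ] y 141.6 x 1.0
knob [461.6 169.2  88. ] y 142.1 x -1.9
h [449.9  49.6  46. ] y 21.9 x -1.8
h [447.6  24.9  46. ] y -2.9 x -1.6
h [444.9  -1.   46. ] y -28.9 x -1.8
h [442.3 -25.5  46. ] y -53.6 x -1.9
c [515.2 245.   10. ] y 222.9 x 43.9
c [427.1 253.5  10. ] y 222.6 x -44.6
barend [486.1 231.8  46. ] y 206.8 x 16.2
barend [457.2 236.9  46. ] y 209.0 x -13.1
bar [474.9 186.8  46. ] y 160.9 x 9.5
stoptop [486.7 116.4 106. ] y 92.1 x 28.2
stoptop [438.4 118.6 106. ] y 89.5 x -20.1
```

Emit:
apply_moves(gripper=[0.1,0.1,0.1,0.1,0.1,0.1], offset=[[0.25,1.4,0],[0,0,-2.5],[0,0,-4],[0,0,-3],[0,0,0],[0,0,0]], twist=[0,0,0,0,0,0])

```text
time_s: 3.6
tool_pos: [463.9, 169.9, 90.7]
tool_rot: [[0.995, -0.099, 0.002], [-0.099, -0.995, 0.0], [0.002, -0.001, -1.0]]
ft_force: [-0.4, 0.7, 0.4]
gripper_width: 0.554
grasp_force: 0.0
```

Emit:
apply_moves(gripper=[-0.2,-0.4,-0.6,-0.6], offset=[[0,0,0],[0,0,0],[0,0,0],[0,0,0]], twist=[0,0,0,0])

```text
time_s: 4.1
tool_pos: [463.6, 168.9, 90.6]
tool_rot: [[0.995, -0.099, 0.002], [-0.099, -0.995, -0.001], [0.002, 0.001, -1.0]]
ft_force: [-2.8, -6.3, 8.0]
gripper_width: 0.278
grasp_force: 58.3
```

Emit:
apply_moves(gripper=[-0.6,-0.6,-0.6,-0.6], offset=[[0,0,0.15],[0,0,0.15],[0,0,0.15],[0,0,0]], twist=[0,0,0,0])

```text
time_s: 4.6
tool_pos: [463.4, 169.3, 93.5]
tool_rot: [[0.995, -0.099, 0.001], [-0.099, -0.995, -0.0], [0.001, 0.0, -1.0]]
ft_force: [5.9, -2.3, -11.3]
gripper_width: 0.271
grasp_force: 59.2
```

```bash
python3 look.py w2 knob
```

```text
knob 0.78 [230.0, 237.0, 280.0, 294.0] [[416.1, 174.6, 16.0], [433.5, 172.9, 46.0], [460.3, 170.2, 92.0], [465.0, 169.8, 100.0]]
4.7 [463.4 169.3  93.5] [[0.995, -0.099, 0.001], [-0.099, -0.995, -0.0], [0.001, 0.0, -1.0]] [  5.9  -2.3 -11.1] 0.277072323008754
```

View pics/w2.png

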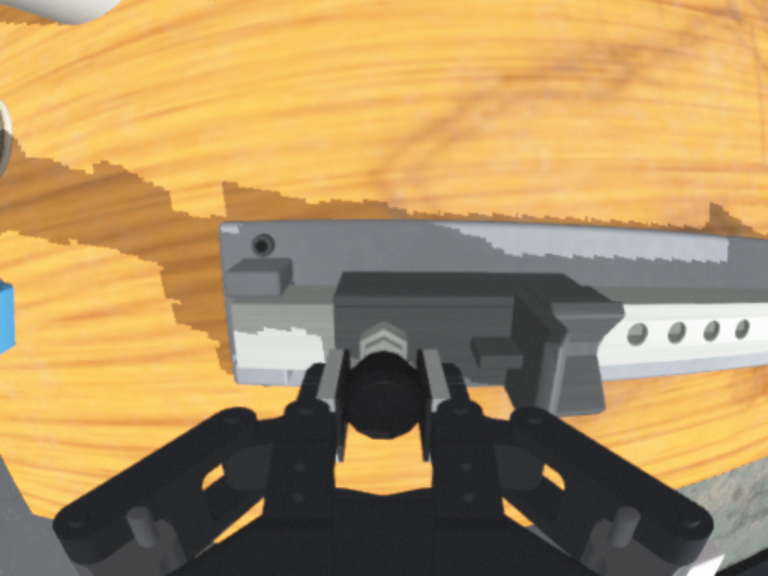

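The plunger is pulling with about 11 N, so the pin is off the bar. The picture shows the knob held between the pads at (385,395). I'll lift a little more and slide inward.

Emit:
apply_moves(gripper=[-0.6,-0.6,-0.6,-0.6,-0.6,-0.6], offset=[[0,0,0.15],[-0.05,-0.5,0],[-0.06,-0.6,0],[-0.06,-0.6,0],[-0.06,-0.6,0],[0,0,0]], twist=[0,0,0,0,0,0])

```text
time_s: 5.45
tool_pos: [461.0, 146.2, 94.9]
tool_rot: [[0.995, -0.1, 0.0], [-0.1, -0.995, -0.0], [0.0, 0.0, -1.0]]
ft_force: [4.1, -2.6, -11.2]
gripper_width: 0.274
grasp_force: 59.5
```

Emit:
apply_moves(gripper=[-0.6,-0.6,-0.6,-0.6,-0.6], offset=[[-0.06,-0.6,0],[-0.06,-0.6,0],[-0.06,-0.6,0],[0,0,0],[0,0,0]], twist=[0,0,0,0,0])

```text
time_s: 6.08
tool_pos: [459.2, 128.3, 94.9]
tool_rot: [[0.995, -0.099, 0.0], [-0.099, -0.995, -0.0], [0.0, 0.0, -1.0]]
ft_force: [4.4, -2.3, -10.2]
gripper_width: 0.274
grasp_force: 59.6
```

```bash
python3 look.py w3 knob; python3 - <<'E'
from h import *
c=np.load("wrist.npy",allow_pickle=True).item()
cv2.imwrite("pics/w3c.png",cv2.resize(c["pixels"][170:330,120:440],(800,400),interpolation=cv2.INTER_CUBIC))
E
```

```text
knob 0.58 [230.0, 232.0, 281.0, 294.0] [[413.2, 133.3, 16.0], [430.4, 131.6, 46.0], [456.7, 129.0, 92.0], [461.2, 128.6, 100.0]]
6.175 [459.2 128.3  94.9] [[0.995, -0.099, 0.0], [-0.099, -0.995, -0.0], [0.0, 0.0, -1.0]] [  4.6  -2.4 -11.1] 0.2766023590807097
```

View pics/w3c.png

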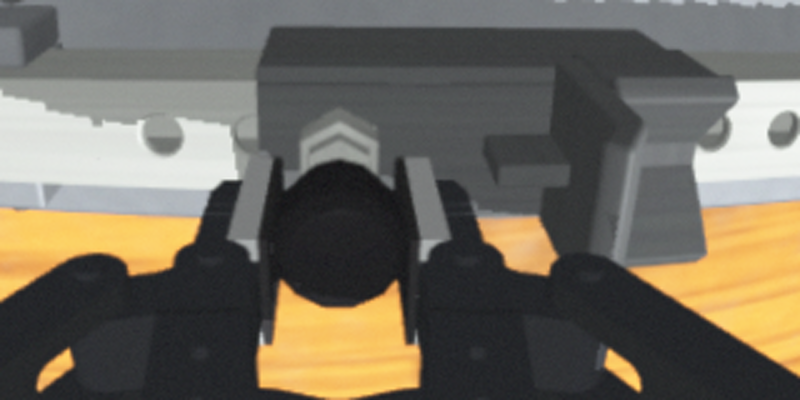

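The holes at (163,135) on the left and (785,130) on the right of the crop are both visible, so I can check the distance left to the target hole.

```bash
python3 - <<'E'
from h import *
c=np.load("wrist.npy",allow_pickle=True).item();yh=np.array([.099,.995,0])
K=at(c,255.5,263,97,True)
T=np.array(env.state()["tool_pos"])
for u,v in [(163,135),(250,133),(712,130),(785,130)]:
    p=at(c,120+u/2.5,170+v/2.5,46,True);print(p.round(1),((p-K)@yh).round(1),((p-T)@yh).round(1))
E
```

```text
[463.  174.3  46. ] 45.7 46.2
[461.6 151.4  46. ] 22.7 23.2
[448.2  24.9  46. ] -104.4 -104.0
[444.8  -0.8  46. ] -130.4 -129.9
```

Emit:
apply_moves(gripper=[-0.6,-0.6,-0.6,-0.6,-0.6], offset=[[-0.02,-0.18,0],[0,0,0],[0,0,-0.18],[0,0,-0.18],[0,0,0]], twist=[0,0,0,0,0])

```text
time_s: 6.8
tool_pos: [459.0, 126.9, 91.4]
tool_rot: [[0.995, -0.099, 0.001], [-0.099, -0.995, 0.0], [0.001, -0.0, -1.0]]
ft_force: [5.3, 0.5, -10.2]
gripper_width: 0.273
grasp_force: 59.7
```

Emit:
apply_moves(gripper=[-0.3,-0.28,-0.28,-0.28], offset=[[0,0,0],[0,0,-0.1],[0,0,-0.2],[0,0,0]], twist=[0,0,0,0])

```text
time_s: 7.3
tool_pos: [458.7, 126.8, 88.7]
tool_rot: [[0.995, -0.099, -0.0], [-0.099, -0.995, 0.0], [-0.0, -0.0, -1.0]]
ft_force: [0.3, -0.2, 0.5]
gripper_width: 0.362
grasp_force: 0.0
```

Emit:
apply_moves(gripper=[-0.28,-0.28,-0.28,-0.28,-0.28,-0.28], offset=[[-0.02,-0.2,0],[-0.01,-0.1,0],[0,-0.05,0],[0,-0.05,0],[0,-0.05,0],[0,0,0]], twist=[0,0,0,0,0,0])

```text
time_s: 8.05
tool_pos: [458.4, 122.2, 88.7]
tool_rot: [[0.995, -0.099, -0.0], [-0.099, -0.995, -0.0], [-0.0, 0.0, -1.0]]
ft_force: [0.4, 1.2, -0.1]
gripper_width: 0.359
grasp_force: 0.8
```

Emit:
apply_moves(gripper=[-0.28,-0.28,-0.28,-0.28], offset=[[0,-0.05,0],[0,-0.05,0],[0,-0.05,0],[0,0,0]], twist=[0,0,0,0])

```text
time_s: 8.55
tool_pos: [458.4, 120.9, 88.7]
tool_rot: [[0.995, -0.099, -0.0], [-0.099, -0.995, 0.0], [-0.0, -0.0, -1.0]]
ft_force: [-1.4, 5.5, -0.1]
gripper_width: 0.366
grasp_force: 2.1
```

Emit:
apply_moves(gripper=[-0.28,-0.28,-0.28,-0.28], offset=[[0,-0.05,0],[-0.01,-0.05,0],[0,-0.05,0],[0,0,0]], twist=[0,0,0,0])

```text
time_s: 9.05
tool_pos: [458.3, 120.3, 88.8]
tool_rot: [[0.995, -0.099, 0.0], [-0.099, -0.995, 0.002], [-0.0, -0.002, -1.0]]
ft_force: [-0.9, 12.3, -0.0]
gripper_width: 0.36
grasp_force: 5.7
```

Resistance rose to 12 N, so the pin has probably dropped. I'll back off and check.

Emit:
apply_moves(gripper=[-0.28,-0.28,-0.28], offset=[[0.02,0.3,0],[0.01,0.15,0],[0,0,0]], twist=[0,0,0])

```text
time_s: 9.43
tool_pos: [458.9, 123.6, 88.8]
tool_rot: [[0.995, -0.099, 0.0], [-0.099, -0.995, -0.0], [0.0, 0.0, -1.0]]
ft_force: [0.1, -0.3, -0.1]
gripper_width: 0.361
grasp_force: 0.0
```

```bash
python3 look.py w4 knob; python3 - <<'E'
from h import *
c=np.load("wrist.npy",allow_pickle=True).item()
cv2.imwrite("pics/w4c.png",cv2.resize(c["pixels"][170:330,120:440],(800,400),interpolation=cv2.INTER_CUBIC))
E
```

```text
knob 0.86 [230.0, 229.0, 283.0, 284.0] [[422.2, 126.9, 16.0], [438.5, 125.4, 46.0], [463.4, 123.2, 92.0], [467.8, 122.8, 100.0]]
9.525 [458.8 123.6  88.8] [[0.995, -0.099, 0.0], [-0.099, -0.995, -0.0], [0.0, 0.0, -1.0]] [-0.2 -0.   0.7] 0.3641098086693172
```

View pics/w4c.png

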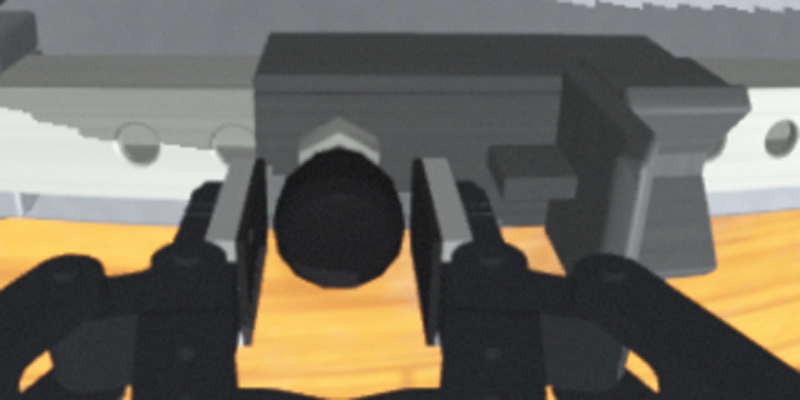

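The pin is home: the knob sits low over the hex at crop (340,218), and its triangulated height is about 84 mm. Next is the tube.

Emit:
apply_moves(gripper=[-0.28,-0.28,0.5,1,1,1,1,1], offset=[[0,0,3],[0,0,5],[1.5,0,2],[3.5,0,0],[3.5,0,0],[3.5,0,0],[3.5,0,0],[3.5,0,0]], twist=[0,0.17,0.17,0.17,0.17,0.17,0.17,0.17])

```text
time_s: 10.52
tool_pos: [649.8, 123.5, 188.6]
tool_rot: [[0.457, 0.889, -0.0], [0.889, -0.457, -0.0], [-0.0, 0.0, -1.0]]
ft_force: [0.6, -1.2, -0.1]
gripper_width: 0.998
grasp_force: 0.0
```

Emit:
apply_moves(gripper=[1,1,1,1,1], offset=[[0,0,-1],[0,0,-1],[0,0,0],[0,0,0],[0,0,0]], twist=[0.17,0.17,0.16,0,0])

```text
time_s: 11.15
tool_pos: [648.7, 123.6, 168.9]
tool_rot: [[-0.017, 1.0, 0.0], [1.0, 0.017, -0.0], [-0.0, 0.0, -1.0]]
ft_force: [0.2, -0.6, 0.4]
gripper_width: 0.998
grasp_force: 0.0
```

```bash
python3 look.py w5 fork_tube
```

```text
11.25 [648.7 123.7 168.9] [[-0.018, 1.0, 0.0], [1.0, 0.018, 0.0], [-0.0, 0.0, -1.0]] [-0.  -0.6 -0.3] 0.9974310194888565
```

View pics/w5.png

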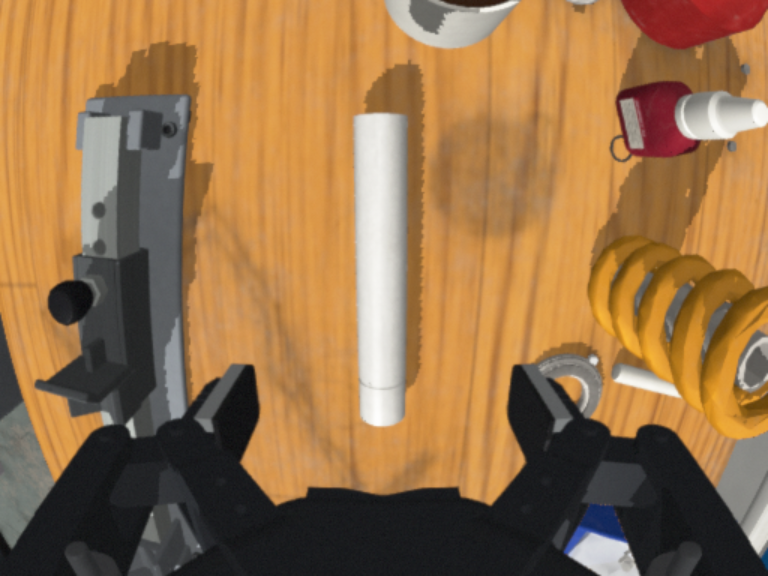

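The tube runs from about (381,114) to (383,424) in this picture, centred under the gripper. The rest is at the left with its pin home.

```bash
python3 - <<'E'
from h import *
c=np.load("wrist.npy",allow_pickle=True).item()
g=lambda u,v,z:at(c,u/1.5,v/1.5,z,True)
o,_=ray(c,0,0,True);print("cam",o.round(0))
for z in (0,16.5,33):
    A=g(381,114,z);B=g(383,424,z);print(z,A.round(1),B.round(1),np.linalg.norm(A-B).round(1),((A+B)/2).round(1))
for v in (150,300,380): print(g(358 if v<380 else 360,v,16.5).round(1),g(407,v,16.5).round(1))
K=g(71,301,88);print("knob",K)
E
```

```text
cam [647. 197. 296.]
0 [645.2 229.3   0. ] [6.506e+02 5.000e-01 0.000e+00] 228.8 [647.9 114.9   0. ]
16.5 [645.3 227.5  16.5] [650.4  11.5  16.5] 216.0 [647.9 119.5  16.5]
33 [645.4 225.6  33. ] [650.2  22.5  33. ] 203.3 [647.8 124.   33. ]
[631.5 204.6  16.5] [661.7 205.2  16.5]
[632.2 107.8  16.5] [664.5 108.3  16.5]
[633.5  48.5  16.5] [666.6  49.1  16.5]
knob [464.42499591 125.99123317  88.        ]
```

Emit:
apply_moves(gripper=[1,1,1,1,1], offset=[[-0.05,0,-5],[0,0,-5],[0,0,-3.5],[0,0,-1.3],[0,0,0]], twist=[0,0,0,0,0])

```text
time_s: 11.88
tool_pos: [648.4, 123.8, 21.0]
tool_rot: [[-0.019, 1.0, 0.0], [1.0, 0.019, -0.0], [-0.0, 0.0, -1.0]]
ft_force: [0.8, 0.3, -0.0]
gripper_width: 0.994
grasp_force: 0.0
```

Emit:
apply_moves(gripper=[0.4,0.0,-0.4,-0.4,-0.4,-0.4], offset=[[0,0,0],[0,0,0],[0,0,0],[0,0,0],[0,0,0],[0,0,0]], twist=[0,0,0,0,0,0], squeeze=60)

```text
time_s: 12.62
tool_pos: [648.6, 123.8, 21.9]
tool_rot: [[-0.02, 1.0, 0.001], [1.0, 0.02, -0.0], [-0.0, 0.001, -1.0]]
ft_force: [-2.1, -0.2, 6.5]
gripper_width: 0.36
grasp_force: 59.6
```

Emit:
apply_moves(gripper=[-0.4,-0.4,-0.4,-0.4,-0.4,-0.4,-0.4,-0.4], offset=[[0,0,2],[0,0,5],[0,0,6],[-3,-2.4,1],[-4,-3.2,0],[-4.5,-3.6,0],[-4.5,-3.6,0],[-3,-2.4,0]], twist=[0,0,0,0,-0.03,-0.03,-0.03,-0.03])

```text
time_s: 13.62
tool_pos: [456.3, -29.2, 161.5]
tool_rot: [[0.101, 0.995, 0.0], [0.995, -0.101, -0.0], [-0.0, 0.0, -1.0]]
ft_force: [0.9, -0.2, -3.7]
gripper_width: 0.36
grasp_force: 60.8
```

Emit:
apply_moves(gripper=[-0.4,-0.4,-0.4], offset=[[-1.5,-1.2,0],[0,0,0],[0,0,0]], twist=[0,0,0])

```text
time_s: 14.0
tool_pos: [443.8, -39.9, 161.2]
tool_rot: [[0.1, 0.995, 0.001], [0.995, -0.1, -0.0], [-0.0, 0.001, -1.0]]
ft_force: [-0.3, 0.7, -4.7]
gripper_width: 0.363
grasp_force: 60.8
```

```bash
python3 look.py w6 fork_tube rest knob fixed_stop; python3 - <<'E'
from h import *
a=cv2.imread("pics/w6.png")
s=imaging.camera("scene");t=imaging.camera("top");np.save("top.npy",t,allow_pickle=True);np.save("scene.npy",s,allow_pickle=True)
cv2.imwrite("pics/m6.png",np.vstack([cv2.resize(a,(400,300)),cv2.resize(t["pixels"][195:300,200:365],(400,255),interpolation=cv2.INTER_CUBIC)]))
E
```

```text
fork_tube 0.66 [216.0, 36.0, 293.0, 330.0] [[443.4, -36.1, 16.0], [444.2, -28.5, 46.0], [445.4, -16.8, 92.0], [445.6, -14.8, 100.0]]
rest 0.97 [213.0, 0.0, 281.0, 40.0] [[451.2, 116.5, 16.0], [451.1, 107.3, 46.0], [451.0, 93.1, 92.0], [451.0, 90.7, 100.0]]
rest 0.39 [206.0, 2.0, 307.0, 312.0] [[447.0, -11.7, 16.0], [447.4, -6.8, 46.0], [448.0, 0.8, 92.0], [448.1, 2.1, 100.0]]
fixed_stop 0.65 [204.0, 0.0, 304.0, 313.0] [[445.0, -11.6, 16.0], [445.6, -6.7, 46.0], [446.5, 0.9, 92.0], [446.7, 2.2, 100.0]]
14.25 [443.4 -39.9 160.7] [[0.099, 0.995, -0.0], [0.995, -0.099, 0.0], [0.0, -0.0, -1.0]] [ 0.2  0.2 -4.3] 0.361872575417946
```

View pics/w6.png

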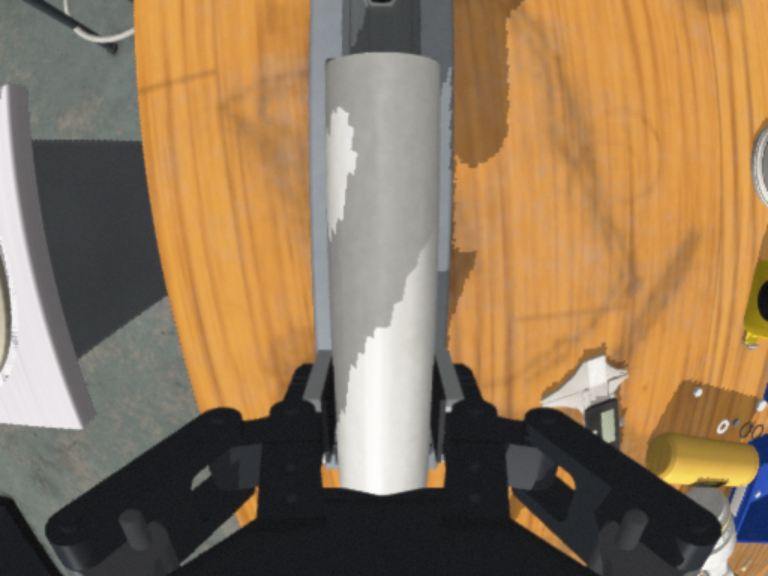

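```bash
python3 - <<'E'
from h import *
c=np.load("wrist.npy",allow_pickle=True).item()
for z in (155.3,171.8):
    print(z,[at(c,u/1.5,v/1.5,z,True).round(1).tolist() for u,v in [(383,54),(328,60),(438,60)]])
t=np.load("top.npy",allow_pickle=True).item()
cv2.imwrite("pics/t6.png",cv2.resize(t["pixels"][215:295,190:370],(800,356),interpolation=cv2.INTER_CUBIC))
E
```

```text
155.3 [[453.8, 65.8, 155.3], [437.5, 65.9, 155.3], [469.7, 62.7, 155.3]]
171.8 [[453.3, 61.7, 171.8], [439.1, 61.8, 171.8], [467.3, 59.0, 171.8]]
```

View pics/t6.png

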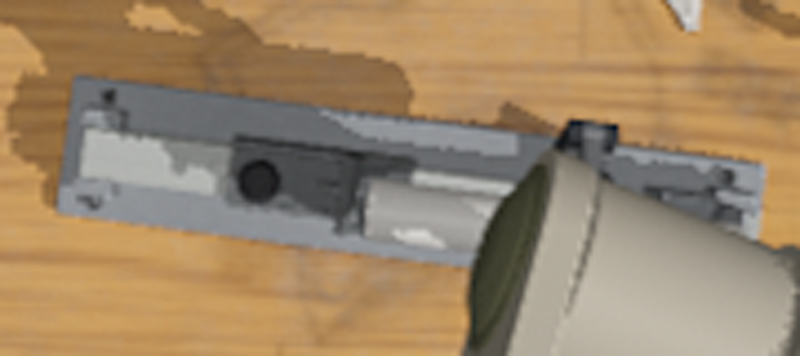

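The top crop shows the tube end just inside the rest stop at (360,205). The in-hand offset is under 1 mm, so I'll lower the tube.

Emit:
apply_moves(gripper=[-0.4,-0.4,-0.4,-0.4,-0.4,-0.4,-0.4], offset=[[-0.1,-0.23,-1],[0,0,-2],[0,0,-2],[0,0,-1],[0,0,-0.4],[0,0,0],[0,0,0]], twist=[0,0,0,0,0,0,0])

```text
time_s: 15.22
tool_pos: [442.5, -42.7, 97.3]
tool_rot: [[0.1, 0.995, 0.001], [0.995, -0.1, -0.0], [-0.0, 0.001, -1.0]]
ft_force: [-0.6, -0.5, -4.0]
gripper_width: 0.366
grasp_force: 60.8
```

Emit:
apply_moves(gripper=[-0.4,-0.4,-0.4,-0.4], offset=[[0,0,-0.3],[0,0,-0.3],[0,0,-0.25],[0,0,0]], twist=[0,0,0,0])

```text
time_s: 15.72
tool_pos: [442.1, -42.5, 88.1]
tool_rot: [[0.1, 0.995, -0.0], [0.995, -0.1, 0.0], [0.0, -0.0, -1.0]]
ft_force: [-0.2, 0.2, -4.1]
gripper_width: 0.361
grasp_force: 60.8
```

Emit:
apply_moves(gripper=[-0.4,-0.4,-0.4,-0.4], offset=[[0,0,-0.1],[0,0,-0.1],[0,0,-0.05],[0,0,0]], twist=[0,0,0,0])

```text
time_s: 16.23
tool_pos: [442.2, -42.5, 85.8]
tool_rot: [[0.1, 0.995, -0.0], [0.995, -0.1, 0.0], [0.0, -0.0, -1.0]]
ft_force: [0.5, 0.4, -3.8]
gripper_width: 0.363
grasp_force: 61.0
```

Emit:
apply_moves(gripper=[-0.4,-0.4,-0.4,-0.4], offset=[[0,0,-0.06],[0,0,-0.06],[0,0,-0.06],[0,0,0]], twist=[0,0,0,0])

```text
time_s: 16.73
tool_pos: [442.4, -42.6, 85.4]
tool_rot: [[0.1, 0.995, 0.001], [0.995, -0.1, -0.0], [-0.0, 0.001, -1.0]]
ft_force: [-7.6, 2.7, 19.3]
gripper_width: 0.36
grasp_force: 63.4
```

The tube is seated at exactly the expected height. I'll ease the load and release.

Emit:
apply_moves(gripper=[-0.4,-0.4,-0.15,0,0.2,0.4,0.4], offset=[[0,0,0.1],[0,0,0],[0,0,0],[0,0,0],[0,0,0],[0,0,0],[0,0,0]], twist=[0,0,0,0,0,0,0])

```text
time_s: 17.6
tool_pos: [442.2, -42.6, 84.9]
tool_rot: [[0.1, 0.995, -0.0], [0.995, -0.1, 0.0], [0.0, -0.0, -1.0]]
ft_force: [0.5, 0.4, 0.6]
gripper_width: 0.699
grasp_force: 0.0
```

Emit:
apply_moves(gripper=[0.4,0.4,0.4,0.4,0.4,0.4,0.4], offset=[[0,0,2],[0,0,4],[0,0,5],[0,0,5],[0,-4,0],[0,0,0],[0,0,0]], twist=[0,0,0,0,0,0,0])

```text
time_s: 18.48
tool_pos: [442.0, -82.2, 244.7]
tool_rot: [[0.1, 0.995, -0.001], [0.995, -0.1, 0.001], [0.0, -0.001, -1.0]]
ft_force: [0.4, 0.0, -0.1]
gripper_width: 0.698
grasp_force: 0.0
```

```bash
python3 look.py w7 fork_tube rest knob
```

```text
fork_tube 0.96 [233.0, 39.0, 269.0, 247.0] [[439.2, -50.2, 16.0], [440.0, -46.8, 46.0], [441.3, -41.5, 92.0], [441.5, -40.6, 100.0]]
rest 0.94 [225.0, 0.0, 281.0, 76.0] [[454.2, 76.9, 16.0], [453.8, 69.6, 46.0], [453.1, 58.4, 92.0], [453.0, 56.5, 100.0]]
rest 0.71 [232.0, 38.0, 265.0, 246.0] [[436.4, -48.5, 16.0], [437.5, -45.2, 46.0], [439.1, -40.1, 92.0], [439.4, -39.2, 100.0]]
knob 0.51 [459.0, 54.0, 496.0, 104.0] [[773.2, 25.6, 16.0], [745.8, 22.7, 46.0], [703.9, 18.2, 92.0], [696.6, 17.4, 100.0]]
knob 0.25 [225.0, 1.0, 276.0, 75.0] [[451.5, 76.7, 16.0], [451.3, 69.4, 46.0], [451.0, 58.3, 92.0], [450.9, 56.4, 100.0]]
18.675 [442.2 -82.  244.8] [[0.099, 0.995, -0.0], [0.995, -0.099, 0.0], [0.0, -0.0, -1.0]] [ 0.1  0.7 -0.8] 0.7055223279897919
```

View pics/w7.png

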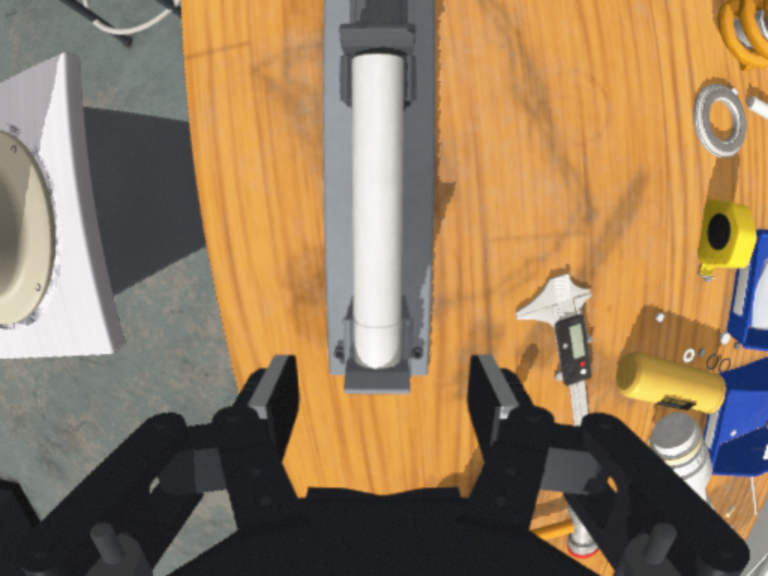

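The tube lies in both V rests between the stops, from about (378,55) to (376,368). The arm is clear and the other items haven't moved, so I'm handing in.

```bash
python3 -c "
from plant import env; print(env.job_done())"
```

```text
the job is handed in; nothing more can be done
None
```

I handed the job in at about 19 s: the pin is home in the hole at nominal 100 mm, leaving about 214 mm between the stops, and the tube lies released in both V rests with the caliper, tape measure, ring and grease tin untouched; the hand-in returned no pass or fail.

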